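Scrape the slice cutter's two straight sides and put it away

ROBOT

A 7-joint arm with a two-finger parallel gripper is mounted at the origin on the work surface. World frame = base frame: x ahead of the robot, y to its left, z up, the work surface at z = 0. Lengths are in m, angles in rad, forces in N, time in s.
With the tool pointing down it reaches from about 0.4 to 0.9 m from the base axis. Payload 5.5 kg.
Tool frame: the origin (TCP) lies midway between the tips of the shut fingers; the grasp point (between the pads) lies 19 mm behind it (manip.grip_depth is the distance from the TCP to the grasp point, in m); z points along the fingers, y is the line along which they close (so a half turn about z gives the same grasp; the last joint's range is limited). The gripper opens to 92 mm and grips with 3 to 60 N. Pads are 19 mm wide; open, the fingers measure 130 mm over their backs; the gripper's body (75 mm by 190 mm) begins 47 mm behind the grasp point.
Start: joints at [-0.943, 0.501, -0.427, 1.55, 0.221, 1.138, -0.21], TCP at [0.232, 0.607, 0.227] pointing down, gripper open.
Joint ranges: [-2.88, 2.88], [-0.31, 2.03], [-1.54, 1.56], [0.2, 2.42], [-1.41, 4.55], [0.19, 2.02], [-2.57, 2.57]. Speed limits (rad/s): [2.57, 2.57, 3.14, 3.14, 3.14, 3.14, 3.14].

INTERFACE

Orientations are given as a unit quaternion [x, y, z, w].
In Python, from bench import manip, effector, viewer gives the robot as it stands. Calls block until the motion is done:
- manip.move_pose(position, orientation): joint-space move of the TCP to a pose.
- manip.servo_line(position, ori=None, vel=0.15): straight line of the TCP; ori=None keeps the orientation; vel is the mean speed in m/s.
- manip.movej(angles): joint-space move.
- effector.open_jaws() and effector.close(f_grip=None): open the fingers fully, or close them until they stop; f_grip is the grip in N (None keeps the last).
- manip.sleep(seconds).
- manip.solve_ik(position, orientation): joint angles nearest the present ones, or None.
- viewer.get_image(name): name is "side" or "top" or "wrist"; returns the picture (400x640x3 uint8, red, green, blue); there is no depth.
- viewer.get_calibration(name): a dict with "vfov" (degrees; the focal length in pixels is half the picture's height over the tangent of half this angle, whatever the lens; pixels are square), "cx", "cy" (the principal point, pixels), "eye" and "attitude" of the camera in the world. Camera axes: x right, y down, z forward; pixel columns grow to the right and rows downward; lengths in m; the calibration is good to about 2 mm. A picture is of the moment at which its call begins: read the wrist's pose just before it. get_calibration takes no time and is no camera call; for the wrist camera it gives the pose at the moment of the call.
A pose or a line that the arm cannot do raises manip.PlanningError and nothing moves.
- manip.hand_in(): hands the job in; it is judged then, once.
Readings, each from a call of its own:
- manip.current_clock(): time.
- manip.current_q(): joint angles.
- manip.current_joint_velocities(): joint speeds.
- manip.current_tau(): joint torques, N m.
- manip.current_tool_pos(): TCP position.
- manip.current_tcp_rot(): TCP orientation.
- manip.current_force(): force on the tool from outside, world axes, zero at the start.
- manip.current_wrist_torque(): the same for the moment, N m.
- manip.current_finger_gap(): finger opening in m.
- manip.current_gripper_force(): force on a finger pad.
Only numpy, scipy, OpenCV 4.12 (cv2) and the standard library are available. Lean on these libraries where they do the work, as an engineer would, in place of code of your own. Each camera call takes 0.05 s, during which the arm holds its last target. There are 200 camera calls.

TASK

Scrape down the slice-shaped biscuit cutter that stands on the worktable: press its longer straight side flat against the sprung scraper bar on the drawer's side and slide it along the bar from the end nearer the robot to the far end, then turn the cutter and do the same, the same way along, with its shorter straight side. Press the bar back a few millimetres all along, but gently, never to its stop. Then set the cutter down in the drawer without dropping it, standing flat on its edges on the cork pad of the one free bay with its longer side along the bay's length, and leave everything else where it is.

Things in the scene. Friction and masses are not known exactly. Their poses are not given: they have to be found in the camera images.
- cutter: Tin cutter shaped like a quarter slice, open, walls 32 mm high. Origin: underside, below the handle's middle. Longer straight side (84 mm) at y=-29 mm, x=-37..47, looks to -y; shorter (64 mm) at x=-37 mm, y=-29..35, looks to -x; a curved back joins their far ends. Wooden bar handle 56 mm along x, 16 mm wide (y), z=48..76 mm, over a strap at z=32 mm. Stands upright, any yaw, about 130 g.
- long_side (a point): Middle of the outer face of the cutter's longer straight side, 16 mm above its lower edge; axes as the cutter's.
- short_side (a point): Middle of the outer face of the cutter's shorter straight side, 16 mm above its lower edge; axes as the cutter's.
- drawer: Fixed blue drawer 270 (x) x 266 mm (y), walls 48 mm high, 10 thick. Origin: centre of underside, on the table. Floor at z=8 mm. Six bays 122 (x) x 78 mm (y), centres x=-64, 64, y=-84, 0, 84 mm; dividers 6 mm thick, up to z=34 mm. Outside its -y wall at x=0 an iron clamp block (46 mm along x, y=-163..-133 mm, 57 high) with a wing knob (42 x 7 mm at y=-147, up to z=89) bears the bar.
- scraper (a joint): How far the sprung steel scraper bar is pressed back, m: 0 at rest, 0.012 at its stop; the bar slides along the drawer's +y. The spring gives 1.2 N at the start and 0.3 N more per mm. A good pass presses it 3 to 9 mm.
- scraper_face (a point): Middle of the outer face of the scraper bar, moving with it. Axes as the drawer's: x along the bar, from the robot's end to the far end; the face looks to -y, away from the drawer. The bar is 150 mm long, 6 mm thick, and reaches from 8 to 34 mm above the table. The table before it is free.
- pad: Thin (1 mm) rectangular cork pad, 104 x 62 mm, fixed on the floor of the one bay that is free: the cutter's home. Origin at its centre on the bay's floor, which is the bay's centre; x along the bay's length as the drawer's x. It gives no noticeable height.
- snowflake: Bystander in a bay: steel snowflake cutter, 62 mm across, 22 mm high. Origin at the centre of its underside.
- doughnut: Bystander in a bay: chrome doughnut cutter, two rings with a cross strip, 66 mm across, 26 mm high. Origin at the centre of its underside.
- spoons: Bystander in a bay: brass measuring spoons on a bar, about 92 mm along x, 50 mm along y, 9 mm high. Origin at the middle of the underside.
- biscuit_tin: Bystander in a bay: small faded red lidded biscuit tin, 63 mm across, 53 mm high. Origin at the centre of its underside.
- round_cutters: Bystander in a bay: two round tin cutters, one in the other, as one piece, 54 mm across, 30 mm high. Origin at the centre of the underside.
- flour_jar: Bystander on the table close to the cutter's longer side: cream jar with a metal lid, 56 mm across, 105 mm high. Origin at the centre of its underside.
- bowl: Bystander on the table close to the cutter's shorter side: dark wooden bowl, 70 mm across the rim, 36 mm high. Origin at the centre of its underside.
- caster: Bystander beyond the bar: metal sugar caster, 52 mm across, 150 mm high. Origin at the centre of its underside.
Not all that is in view belongs to the job. Leave any green look-alike of the cutter alone.

How it is judged:
On the way, in this order (a step that is already met when the one before it is completed fails the run):
1. the cutter's longer straight side lies flat on the scraper bar near the robot's end of the bar, pressing it back (x of long_side in the frame of scraper_face below -0.022 m and y of long_side in the frame of scraper_face between -0.005 and 0.005 m and angle between the x axis of long_side and the x axis of scraper_face, either way round below 0.12 rad and value of joint scraper above 0.002 m and contact force between cutter and drawer above 0.4 N), for 0.08 s.
2. the cutter's longer straight side lies flat on the scraper bar at the middle of the bar, pressing it back (x of long_side in the frame of scraper_face between -0.012 and 0.012 m and y of long_side in the frame of scraper_face between -0.005 and 0.005 m and angle between the x axis of long_side and the x axis of scraper_face, either way round below 0.12 rad and value of joint scraper above 0.002 m and contact force between cutter and drawer above 0.4 N), for 0.08 s.
3. the cutter's longer straight side lies flat on the scraper bar near the far end of the bar, pressing it back (x of long_side in the frame of scraper_face above 0.022 m and y of long_side in the frame of scraper_face between -0.005 and 0.005 m and angle between the x axis of long_side and the x axis of scraper_face, either way round below 0.12 rad and value of joint scraper above 0.002 m and contact force between cutter and drawer above 0.4 N), for 0.08 s.
4. the cutter's shorter straight side lies flat on the scraper bar near the robot's end of the bar, pressing it back (x of short_side in the frame of scraper_face below -0.022 m and y of short_side in the frame of scraper_face between -0.005 and 0.005 m and angle between the y axis of short_side and the x axis of scraper_face, either way round below 0.12 rad and value of joint scraper above 0.002 m and contact force between cutter and drawer above 0.4 N), for 0.08 s.
5. the cutter's shorter straight side lies flat on the scraper bar at the middle of the bar, pressing it back (x of short_side in the frame of scraper_face between -0.012 and 0.012 m and y of short_side in the frame of scraper_face between -0.005 and 0.005 m and angle between the y axis of short_side and the x axis of scraper_face, either way round below 0.12 rad and value of joint scraper above 0.002 m and contact force between cutter and drawer above 0.4 N), for 0.08 s.
6. the cutter's shorter straight side lies flat on the scraper bar near the far end of the bar, pressing it back (x of short_side in the frame of scraper_face above 0.022 m and y of short_side in the frame of scraper_face between -0.005 and 0.005 m and angle between the y axis of short_side and the x axis of scraper_face, either way round below 0.12 rad and value of joint scraper above 0.002 m and contact force between cutter and drawer above 0.4 N), for 0.08 s.
At the end, for the whole second after the job is handed in: The cutter stands flat (within 3.4 degrees, lower edges within 4 mm of the bay floor's height) and at rest in the bay of the cork pad, its origin within 35 mm of the pad's centre and its longer side along the bay's length within 20 degrees; the scraper bar has sprung back to within 1.5 mm (horizontal distance between cutter and pad below 0.035 m and z of cutter in the frame of drawer between 0.004 and 0.012 m and angle between cutter's own z axis and vertical below 0.06 rad and angle between the x axis of cutter and the x axis of drawer, either way round below 0.35 rad and linear speed of cutter below 0.02 m/s and value of joint scraper below 0.0015 m); the robot touches nothing.
It fails at once if the scraper bar is pressed to its stop (beyond 10.5 mm) (value of joint scraper above 0.0105 m).
It fails at once if the cutter is dropped or thrown: out of the fingers and moving at over 0.5 m/s (a fall of 13 mm) (contact force between the fingers and cutter below 0.05 N and linear speed of cutter above 0.5 m/s).
It fails at once if another thing in the drawer or on the table is moved by more than 15 mm (distance of any of snowflake, doughnut, spoons, biscuit_tin, round_cutters, flour_jar, bowl, caster from where it was at the start of the episode above 0.015 m).
It also fails if it takes over 70 s, if anything falls off the work surface, if the arm or the gripper's body presses on something with over 40 N, if the wrist force passes 120 N, or if a joint passes its speed limit or range.

## Working session

There is one attempt and no reset: what is moved stays moved. The work goes in short steps, each a Python script; the robot and the scene stay as the last script left them, time stands still between calls to the robot, and variables do not carry over. Pictures are saved under pics/ and viewed, at most 13 in all, crops included, and the job is handed in when it is done.

```bash
mkdir -p pics
python3 - <<'E'
from bench import manip, effector, viewer
import cv2
for n in ("top","side","wrist"):
    c=viewer.get_calibration(n); print(n,c)
    im=viewer.get_image(n); cv2.imwrite(f"pics/{n}0.png",im[:,:,::-1])
print(manip.current_clock(),manip.current_tcp_rot(),manip.current_tool_pos(),manip.grip_depth)
E
ls
```

```text
top {'vfov': 50.674201623256444, 'cx': 318.9442207561864, 'cy': 204.33181322413353, 'eye': array([ 0.3301414 , -0.06060338,  1.15936353]), 'attitude': array([-0.65760262,  0.74637919, -0.07500359,  0.06965176])}
side {'vfov': 57.006893338388124, 'cx': 313.59649424777433, 'cy': 198.38383529757542, 'eye': array([ 0.11331639, -0.49688354,  0.75374769]), 'attitude': array([ 0.8646913 , -0.35172267,  0.1401209 , -0.33010036])}
wrist {'vfov': 58.41699045761011, 'cx': 322.0552642357078, 'cy': 200.8298055630346, 'eye': array([0.16621042, 0.63244075, 0.38391691]), 'attitude': array([0.81630523, 0.56216479, 0.07461854, 0.10976608])}
0.15 [ 1.81354655e-01  9.83417465e-01 -7.44314720e-04 -1.60229515e-04] [0.23171073 0.606707   0.22591804] 0.0188
pics
```

View pics/top0.png

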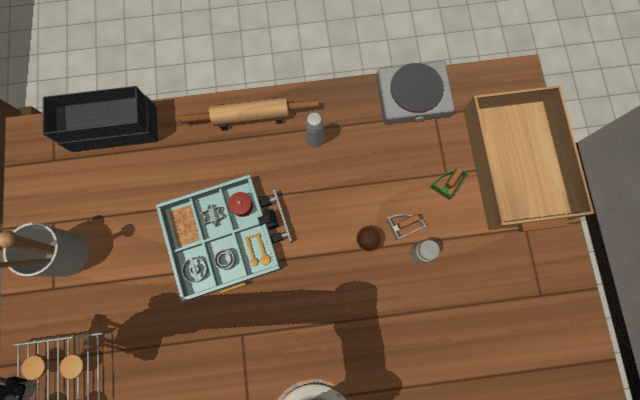

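View pics/side0.png

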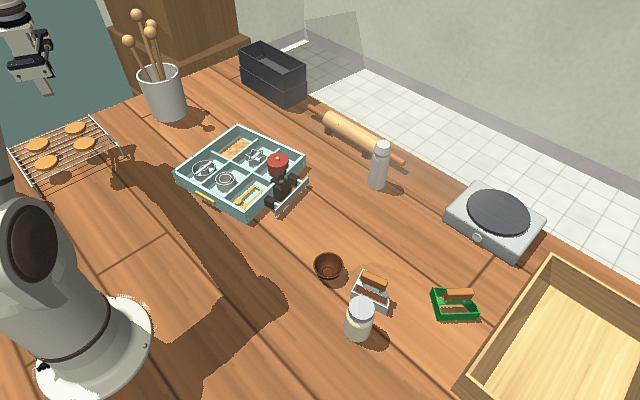

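The top view shows the drawer around (225,237), with the cork pad in the bay at (185,225). The bar is near (283,217), the cutter at (407,226), the bowl at (369,238), the jar at (427,250) and the caster at (315,130). The green look-alike is at (450,182). The side view agrees. Next I'll get close views with the wrist camera.

```bash
cat > h.py <<'E'
from bench import manip, effector, viewer
import numpy as np, cv2
from scipy.spatial.transform import Rotation as R
def cast(cal,px,z):
    """pixels (N,2) -> world points on the plane of height z (array or scalar)"""
    px=np.atleast_2d(px).astype(float); f=200/np.tan(np.radians(cal['vfov'])/2)
    d=np.c_[(px[:,0]-cal['cx'])/f,(px[:,1]-cal['cy'])/f,np.ones(len(px))]
    d=R.from_quat(cal['attitude']).apply(d); e=np.asarray(cal['eye'])
    return e+d*((z-e[2])/d[:,2])[:,None]
def project(cal,p):
    f=200/np.tan(np.radians(cal['vfov'])/2)
    c=R.from_quat(cal['attitude']).inv().apply(np.atleast_2d(p)-cal['eye'])
    return c[:,:2]/c[:,2:]*f+[cal['cx'],cal['cy']]
def down(yaw):  # tool x at yaw, z down
    return (R.from_euler('z',yaw)*R.from_euler('x',np.pi)).as_quat()
E
python3 - <<'E'
from h import *
c=viewer.get_calibration('top')
for n,p,z in [('drawer',(225,237),.03),('pad',(185,225),.008),('bar',(283,217),.034),('handle',(409,224),.07),('bowl',(369,238),.03),('jar',(427,250),.1),('caster',(315,119),.15)]:
    print(n,cast(c,p,z)[0].round(3))
w=viewer.get_calibration('wrist'); Rt=R.from_quat(manip.current_tcp_rot())
print('cam fwd in tool',(Rt.inv()*R.from_quat(w['attitude'])).as_matrix().round(3),Rt.inv().apply(w['eye']-manip.current_tool_pos()).round(4))
for x,y in[(0.37,-.2),(.37,.0),(.33,.1)]:
  for yaw in np.radians([-135,-90,-45,0,45,90,135,180]):
    q=manip.solve_ik([x,y,.25],down(yaw)); print(x,y,np.degrees(yaw).round(),None if q is None else np.round(q,2))
E
```

```text
drawer [0.507 0.178 0.03 ]
pad [0.557 0.29  0.008]
bar [0.541 0.017 0.034]
handle [ 0.474 -0.309  0.07 ]
bowl [ 0.455 -0.206  0.03 ]
jar [ 0.399 -0.336  0.1  ]
caster [ 0.761 -0.099  0.15 ]
cam fwd in tool [[-0.    -0.965 -0.263]
 [ 1.    -0.     0.   ]
 [-0.    -0.263  0.965]] [ 0.0704  0.0005 -0.1581]
0.37 -0.2 -135.0 None
0.37 -0.2 -90.0 None
0.37 -0.2 -45.0 [-0.66  0.01  1.12  2.1  -0.01  1.04 -1.9 ]
0.37 -0.2 0.0 [-0.19  0.01  0.63  2.09 -0.01  1.04 -1.12]
0.37 -0.2 45.0 [-0.14  0.01  0.58  2.09 -0.01  1.04 -0.34]
0.37 -0.2 90.0 [-0.09  0.02  0.54  2.09 -0.01  1.04  0.45]
0.37 -0.2 135.0 [-0.06  0.02  0.5   2.09 -0.01  1.04  1.23]
0.37 -0.2 180.0 [-0.1   0.02  0.54  2.09 -0.01  1.04  2.02]
0.37 0.0 -135.0 [-0.06 -0.07 -0.01  2.17 -0.    1.04  2.28]
0.37 0.0 -90.0 None
0.37 0.0 -45.0 [ 1.16 -0.11 -1.14  2.15 -0.11  1.04 -2.28]
0.37 0.0 0.0 [-0.36 -0.09  0.27  2.18  0.03  1.04 -1.67]
0.37 0.0 45.0 [-0.25 -0.08  0.16  2.18  0.02  1.04 -0.87]
0.37 0.0 90.0 [-0.17 -0.08  0.09  2.18  0.01  1.04 -0.08]
0.37 0.0 135.0 [-0.12 -0.08  0.04  2.17  0.    1.04  0.71]
0.37 0.0 180.0 [-0.11 -0.08  0.04  2.17  0.    1.04  1.49]
0.33 0.1 -135.0 [-0.12 -0.12 -0.23  2.21 -0.03  1.05  2.02]
0.33 0.1 -90.0 [-1.36 -0.27  0.86  2.24  0.23  1.09  2.51]
0.33 0.1 -45.0 [ 0.63 -0.16 -0.9   2.2  -0.15  1.05 -2.54]
0.33 0.1 0.0 [-0.52 -0.13  0.13  2.22  0.02  1.05 -1.97]
0.33 0.1 45.0 [-0.43 -0.13  0.05  2.22  0.01  1.05 -1.17]
0.33 0.1 90.0 [-0.34 -0.13 -0.03  2.22 -0.    1.05 -0.37]
0.33 0.1 135.0 [-0.24 -0.12 -0.12  2.22 -0.02  1.05  0.43]
0.33 0.1 180.0 [-0.19 -0.12 -0.17  2.21 -0.02  1.05  1.23]
```

Run:
```python
from h import *
import pickle
for n,p,yaw in [('drawer',(.51,.14,.30),np.pi),('cutter',(.46,-.29,.22),np.pi*.75)]:
    manip.move_pose(p,down(yaw)); manip.sleep(.3)
    c=viewer.get_calibration('wrist'); im=viewer.get_image('wrist')
    cv2.imwrite(f'pics/w_{n}.png',im[:,:,::-1]); pickle.dump(c,open(f'{n}.pkl','wb')); print(n,manip.current_tool_pos().round(3),manip.current_clock())
```

```text
drawer [0.51 0.14 0.3 ] 2.475
cutter [ 0.46 -0.29  0.22] 4.4417
```

View pics/w_drawer.png

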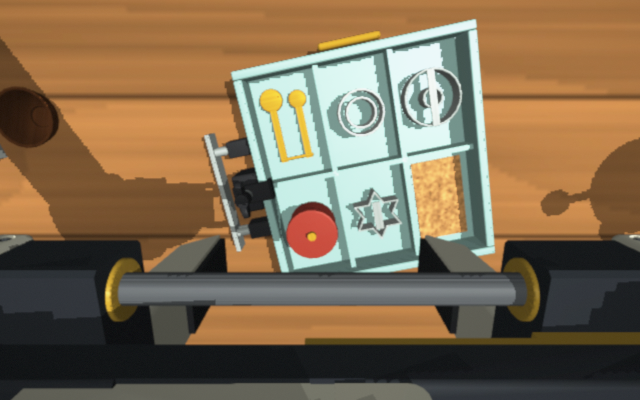

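View pics/w_cutter.png

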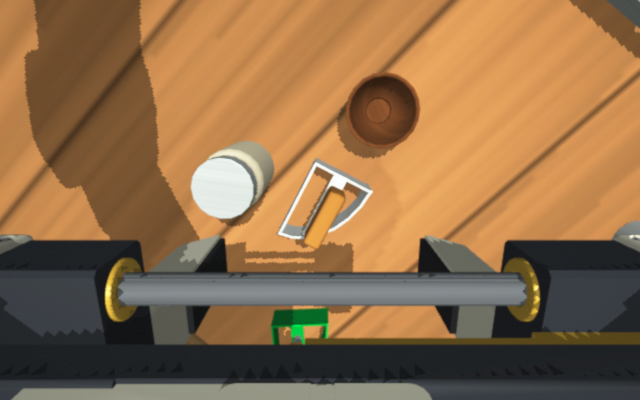

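The drawer view shows rim corners near (233,72), (475,20) and (493,248). The bar runs from (208,135) to (238,250), and the pad is around (440,195). In the cutter view the right-angle corner is near (316,161), the long side's end near (280,235) and the short side's end near (371,190). The jar lid is at (223,185) and the bowl at (383,110). I'll extract these points more precisely and zoom in once.

```bash
cat > meas.py <<'E'
from h import *
import pickle
cd=pickle.load(open('drawer.pkl','rb')); cc=pickle.load(open('cutter.pkl','rb'))
D=cv2.imread('pics/w_drawer.png'); C=cv2.imread('pics/w_cutter.png')
hd=cv2.cvtColor(D,cv2.COLOR_BGR2HSV); hc=cv2.cvtColor(C,cv2.COLOR_BGR2HSV)
def big(m):
    k,_=cv2.findContours(m,cv2.RETR_EXTERNAL,cv2.CHAIN_APPROX_NONE); return max(k,key=cv2.contourArea)
def poly(m,eps):
    h=cv2.convexHull(big(m)); return cv2.approxPolyDP(h,eps,True)[:,0]
m=cv2.inRange(hd,(75,15,120),(105,120,255)); m[236:]=0
m=cv2.morphologyEx(m,cv2.MORPH_CLOSE,np.ones((9,9)))
pd=poly(m,4); print('teal',pd.tolist()); print(cast(cd,pd,.048).round(4).tolist())
m=cv2.inRange(hd,(5,60,120),(25,255,255)); m[:,:405]=0;m[:, 470:]=0;m[:150]=0;m[240:]=0
m=cv2.morphologyEx(m,cv2.MORPH_OPEN,np.ones((3,3)));pp=poly(m,4); print('pad',pp.tolist(),cast(cd,pp,.009).round(4).tolist())
m=cv2.inRange(hc,(0,0,170),(180,60,255)); m[:, :275]=0; m[:150]=0; m[262:]=0; m[:,390:]=0
m=cv2.morphologyEx(m,cv2.MORPH_CLOSE,np.ones((5,5)))
pc=poly(m,2); P=cast(cc,pc,.032); print('cutter',pc.tolist(),P.round(4).tolist(),np.linalg.norm(P-np.roll(P,-1,0),axis=1).round(4))
a=cv2.resize(D[120:270,190:320],(390,450),interpolation=cv2.INTER_CUBIC); b=cv2.resize(C[150:260,270:380],(400,400),interpolation=cv2.INTER_CUBIC)
o=np.zeros((450,800,3),np.uint8); o[:,:390]=a; o[:400,395:795]=b; cv2.imwrite('pics/zoom.png',o)
E
python3 meas.py
```

```text
teal [[475, 20], [492, 235], [273, 235], [232, 72]]
[[0.3556, 0.3004, 0.048], [0.5944, 0.3482, 0.048], [0.5947, 0.0811, 0.048], [0.407, 0.0434, 0.048]]
pad [[458, 155], [466, 230], [421, 237], [411, 164]] [[0.5022, 0.3118, 0.009], [0.6021, 0.3325, 0.009], [0.6121, 0.2733, 0.009], [0.5136, 0.2534, 0.009]]
cutter [[372, 191], [362, 206], [333, 230], [300, 238], [278, 234], [315, 162], [326, 163], [353, 177]] [[0.5057, -0.2633, 0.032], [0.51, -0.281, 0.032], [0.5077, -0.3197, 0.032], [0.4899, -0.3499, 0.032], [0.4708, -0.3628, 0.032], [0.4452, -0.2829, 0.032], [0.4534, -0.276, 0.032], [0.4821, -0.2669, 0.032]] [0.0182 0.0387 0.0351 0.023  0.0839 0.0108 0.0301 0.0239]
```

View pics/zoom.png

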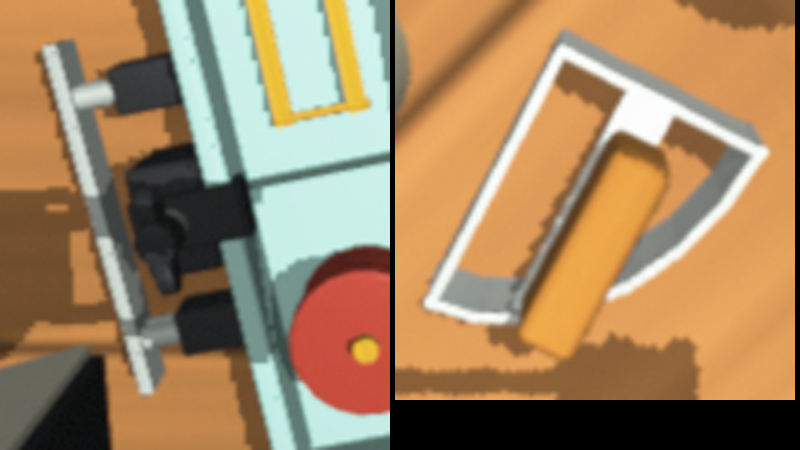

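```bash
cat >> h.py <<'E'
DC=np.array([.5127,.1982]); DY=np.radians(11.35)
def d2w(x,y):  # drawer frame (m) -> world xy
    c,s=np.cos(DY),np.sin(DY); return DC+[c*x-s*y,s*x+c*y]
def w2d(p):
    c,s=np.cos(DY),np.sin(DY); d=np.asarray(p)[:2]-DC; return np.array([c*d[0]+s*d[1],-s*d[0]+c*d[1]])
CUT=np.array([.4841,-.3092]); CY=np.radians(-72.15)
E
python3 - <<'E'
from h import *
import pickle
cd=pickle.load(open('drawer.pkl','rb')); cc=pickle.load(open('cutter.pkl','rb'))
L=lambda x,y:(190+x/3-.33,120+y/3-.33)
for n,p,z in[('outer near',L(41,50),.034),('outer far',L(145,392),.034),('inner near',L(68,43),.034),('inner far',L(163,380),.034)]: print(n,w2d(cast(cd,p,z)[0]).round(4))
C=cv2.imread('pics/w_cutter.png'); h=cv2.cvtColor(C,cv2.COLOR_BGR2HSV)
# handle, jar lid, bowl
def cen(m):
    k,_=cv2.findContours(m,cv2.RETR_EXTERNAL,cv2.CHAIN_APPROX_NONE); k=max(k,key=cv2.contourArea); return cv2.minAreaRect(k),cv2.minEnclosingCircle(k)
print('handle expected px top',project(cc,[[*CUT,.076]]))
f=lambda a,b:[*(CUT+R.from_euler('z',CY).as_matrix()[:2,:2]@[a,b]),.076]
print(project(cc,[f(.028,.008),f(.028,-.008),f(-.028,-.008),f(-.028,.008)]).round(1).tolist())
print('jar',cast(cc,(223,185),.105),'bowl',cast(cc,(383,110),.036))
for n,p in [('jar',cast(cc,(223,185),.105)[0]),('bowl',cast(cc,(383,110),.036)[0])]:
    d=p[:2]-CUT; c,s=np.cos(CY),np.sin(CY); print(n,'in cutter frame',np.round([c*d[0]+s*d[1],-s*d[0]+c*d[1]],4))
t=viewer.get_calibration('top'); print('caster drawer frame',w2d(cast(t,(315,118),.15)[0]), 'base',w2d(cast(t,(317,144),0)[0]))
# yaw feasibility: tool x = cutter yaw + off ; closing axis along cutter x => off=+-90
for off in (90,-90):
  o=np.radians(off); print('off',off)
  for n,xy,yaw in[('grasp',CUT,CY),('longA',d2w(-.04,-.23),DY+np.pi),('longB',d2w(.04,-.22),DY+np.pi),('shortA',d2w(-.04,-.23),DY-np.pi/2),('shortB',d2w(.04,-.23),DY-np.pi/2),('bay0',d2w(.06,.08),DY),('bay180',d2w(.06,.08),DY+np.pi)]:
    for z in(.06,.2):
      q=manip.solve_ik([*xy,z],down(yaw+o)); print(n,z,None if q is None else q.round(2))
E
```

```text
outer near [-0.0736 -0.1855]
outer far [ 0.0736 -0.1826]
inner near [-0.0741 -0.1744]
inner far [ 0.0698 -0.1737]
handle expected px top [[324.30251744 221.36249122]]
[[318.0, 251.1], [302.3, 243.6], [330.9, 190.1], [347.1, 198.3]]
jar [[ 0.39985826 -0.33745257  0.105     ]] bowl [[ 0.45512516 -0.20324499  0.036     ]]
jar in cutter frame [ 0.0011 -0.0888]
bowl in cutter frame [-0.1097  0.0049]
caster drawer frame [ 0.187068   -0.34150145] base [ 0.17116559 -0.34000112]
off 90
grasp 0.06 [ 0.18  0.59  0.44  1.89 -0.36  0.74 -0.44]
grasp 0.2 [ 0.15  0.39  0.47  1.8  -0.2   1.   -0.56]
longA 0.06 [ 0.94  0.97 -1.31  1.98  1.07  1.13  2.5 ]
longA 0.2 [-0.96  0.66  1.36  1.94 -0.71  1.15 -2.26]
longB 0.06 [ 0.81  1.07 -1.31  1.79  1.12  1.24  2.51]
longB 0.2 [-0.89  0.83  1.36  1.76 -0.85  1.29 -2.27]
shortA 0.06 [-0.27  0.5   0.35  2.02 -0.26  0.67 -1.12]
shortA 0.2 [-0.23  0.27  0.29  1.92 -0.09  0.96 -1.27]
shortB 0.06 [-0.29  0.61  0.37  1.83 -0.3   0.76 -1.14]
shortB 0.2 [-0.27  0.41  0.33  1.74 -0.15  1.02 -1.25]
bay0 0.06 [-0.46  0.62 -0.08  1.74  0.07  0.78 -0.38]
bay0 0.2 [-0.4 
[... 223 characters left out ...]
 0.57  0.36 -0.06  1.78  0.02  1.    2.38]
longA 0.06 [-0.04  0.48  0.07  2.01 -0.06  0.66  0.26]
longA 0.2 [-0.03  0.27  0.06  1.92 -0.02  0.96  0.23]
longB 0.06 [-0.08  0.58  0.07  1.82 -0.06  0.74  0.22]
longB 0.2 [-0.07  0.4   0.06  1.73 -0.03  1.01  0.19]
shortA 0.06 [ 0.13  0.48 -0.14  2.    0.11  0.66  1.69]
shortA 0.2 [ 0.16  0.27 -0.17  1.91  0.06  0.96  1.73]
shortB 0.06 [ 0.1   0.59 -0.14  1.81  0.12  0.75  1.66]
shortB 0.2 [ 0.12  0.41 -0.17  1.72  0.08  1.02  1.69]
bay0 0.06 [-0.12  0.69 -0.55  1.72  0.45  0.86  2.47]
bay0 0.2 [ 0.09  0.6  -0.87  1.63  0.49  1.14  2.44]
bay180 0.06 [-0.46  0.62 -0.08  1.74  0.07  0.78 -0.38]
bay180 0.2 [-0.4   0.46 -0.16  1.65  0.08  1.05 -0.39]
```

In the zoom, both cutter sides measure 84 and 64 mm at 90°. The pad matches the drawer pose to 1 mm, and the handle reprojects to within 2 px. The bar face is at drawer y≈-0.184. The jar would block fingers closing across the handle, so I'll grip it end to end, since 56 mm fits the jaw.

```bash
cat >> h.py <<'E'
def tool(yaw): return down(yaw-np.pi/2)   # tool orientation for a cutter yaw
def fd(n=10):  # mean external force in drawer axes
    f=[]
    for _ in range(n): f.append(manip.current_force()); manip.sleep(.01)
    f=np.mean(f,0); return np.r_[w2d(DC+f[:2]),f[2]]
E
python3 - <<'E'
from h import *
o=tool(CY)
manip.move_pose([*CUT,.15],o); manip.servo_line([*CUT,.0465],vel=.1)
print(manip.current_force().round(2)); effector.close(f_grip=40); manip.sleep(.2)
print('gap',manip.current_finger_gap(),manip.current_gripper_force(),manip.current_force().round(2))
manip.servo_line([*CUT,.20],vel=.12); manip.sleep(.3)
print('gap',manip.current_finger_gap(),manip.current_tool_pos().round(4),fd().round(2),manip.current_clock())
cv2.imwrite('pics/held.png',viewer.get_image('side')[200:400,200:500,::-1].repeat(2,0).repeat(2,1))
E
```

```text
[ 0.93 -0.38 -0.1 ]
gap 0.05578905293871079 40.0002783536911 [ 0.07 -0.27  1.78]
gap 0.055626605223470196 [ 0.484  -0.3091  0.1996] [ 0.06 -0.18 -1.37] 9.2833
```

View pics/held.png

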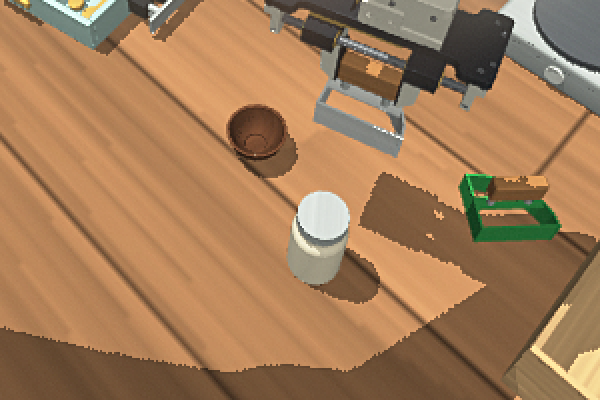

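The view shows the cutter hanging level from its handle ends; the jar and bowl haven't moved. Next I'll approach the bar and feel for contact.

```bash
cat >> h.py <<'E'
FACE=-.184
def creep(x,y0,z,ymax,fgoal=1.0):
    """advance towards the bar (+y drawer) in 2 mm steps until it pushes back; returns y, baseline"""
    b=fd(); y=y0
    while y<ymax:
        y+=.002; manip.servo_line([*d2w(x,y),z],vel=.04); manip.sleep(.05); f=fd(5)-b
        print(round(y,4),f.round(2))
        if -f[1]>fgoal: return y,b
    return None,b
E
python3 - <<'E'
from h import *
o=tool(DY+np.pi); x=-.036+.005; z=.0565; y=FACE-.029
manip.move_pose([*d2w(x,y-.03),.20],o); manip.servo_line([*d2w(x,y-.03),z],vel=.15); manip.servo_line([*d2w(x,y-.004),z],vel=.1); manip.sleep(.2)
print('contact',creep(x,y-.004,z,y+.006),manip.current_clock())
im=viewer.get_image('side'); cv2.imwrite('pics/press.png',cv2.resize(im[120:270,180:340,::-1],None,fx=3.5,fy=3.5))
E
```

```text
-0.215 [-0.08 -1.47  0.54]
contact (-0.215, array([ 0.13050688, -0.00395445, -1.73732053])) 13.3083
```

View pics/press.png

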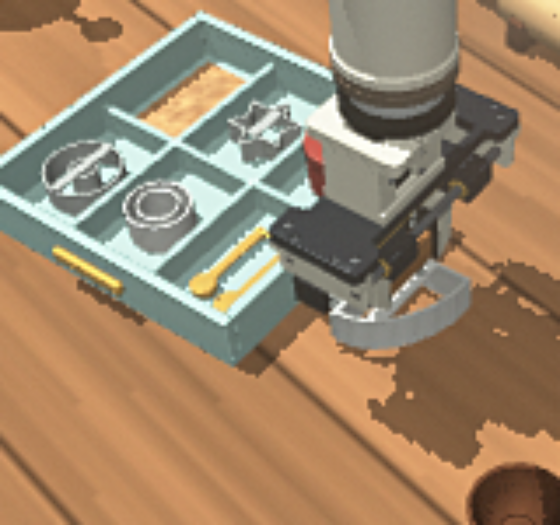

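The view shows the long side squarely against the bar at its near end. Contact came at y=-0.215 with 1.5 N, as predicted. Now I'll press in and slide.

```bash
cat >> h.py <<'E'
def slide(xs,y,z,b):
    """slide along the bar through xs, holding about 3 N (6 mm)"""
    for i,x in enumerate(xs):
        manip.servo_line([*d2w(x,y),z],vel=.05); manip.sleep(.12); f=fd(5)-b
        p=(-f[1]-1.2)/.3
        print(round(x,3),round(y,4),f.round(2),'press mm',p.round(1),manip.current_wrist_torque().round(2))
        if p>8.5 : y-=.0015
        elif p<4: y+=.001
    return y
E
python3 - <<'E'
from h import *
o=tool(DY+np.pi); z=.0565; b=np.array([.13,0,-1.74])
x0=-.031
manip.servo_line([*d2w(x0,-.2125),z],vel=.03); manip.sleep(.1); print(fd(5)-b)
y=slide(np.arange(-.036,.0381,.0092)+.005,-.2105,z,b)
x=.0376+.005
manip.servo_line([*d2w(x,y-.035),z],vel=.1); print(manip.current_clock(),manip.current_tool_pos(),fd(5))
im=viewer.get_image('side'); cv2.imwrite('pics/after1.png',cv2.resize(im[120:270,180:340,::-1],None,fx=3.5,fy=3.5))
E
```

```text
[-0.94156246 -2.1849629  -0.00425056]
-0.031 -0.2105 [-0.93 -2.92  0.52] press mm 5.7 [-0.78  0.01  0.14]
-0.022 -0.2105 [ 1.33 -3.21 -0.52] press mm 6.7 [-0.78 -0.5   0.11]
-0.013 -0.2105 [ 1.14 -3.23 -0.74] press mm 6.8 [-0.74 -0.5   0.07]
-0.003 -0.2105 [ 1.14 -2.94 -1.11] press mm 5.8 [-0.75 -0.5   0.1 ]
0.006 -0.2105 [ 0.96 -2.63 -0.53] press mm 4.8 [-0.82 -0.47  0.05]
0.015 -0.2105 [ 1.38 -2.93 -1.  ] press mm 5.8 [-0.8  -0.52  0.04]
0.024 -0.2105 [ 1.08 -2.76 -0.54] press mm 5.2 [-0.78 -0.49  0.1 ]
0.033 -0.2105 [ 1.06 -2.81 -1.15] press mm 5.4 [-0.75 -0.51  0.04]
0.043 -0.2105 [ 1.3  -2.51 -1.3 ] press mm 4.4 [-0.72 -0.42  0.06]
18.5917 [ 0.60245302 -0.03432335  0.05634732] [ 0.01567824  0.15041923 -1.69600383]
```

View pics/after1.png

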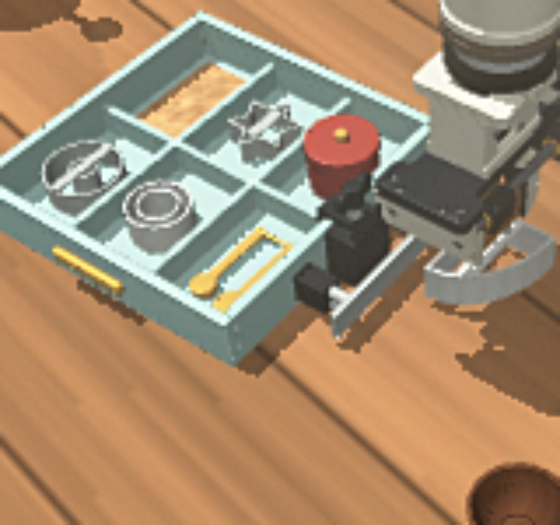

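The long pass held a steady 4.4–6.8 mm, and the picture shows the bar sprung back with nothing else disturbed. Next is the short side.

Run:
```python
from h import *
o=tool(DY-np.pi/2); z=.0565; x=-.036-.003; y=-.224
p=manip.current_tool_pos(); manip.servo_line([p[0],p[1],.14],vel=.15)
manip.move_pose([*d2w(x,y-.04),.14],o); manip.servo_line([*d2w(x,y-.04),z],vel=.15); manip.servo_line([*d2w(x,y-.007),z],vel=.1); manip.sleep(.2)
y,b=creep(x,y-.007,z,y+.006)
print(y,b,manip.current_clock(),manip.current_finger_gap())
if y is not None:
    p=(-(fd()-b)[1]-1.2)/.3/1000; print('press',p)
    y+=.0058-max(p,0); manip.servo_line([*d2w(x,y),z],vel=.03); manip.sleep(.15); print(y,(fd()-b).round(2))
    y=slide(np.arange(-.036,.0381,.0092)-.003,y,z,b)
    manip.servo_line([*d2w(.0346,y-.035),z],vel=.1); manip.sleep(.1); print(manip.current_clock(),fd(5),manip.current_finger_gap())
im=viewer.get_image('side'); cv2.imwrite('pics/after2.png',cv2.resize(im[100:270,170:360,::-1],None,fx=3,fy=3))
```

```text
-0.229 [ 0.33  0.   -0.32]
-0.227 [ 0.28  0.03 -0.48]
-0.225 [-0.23  0.05 -0.01]
-0.223 [ 0.38  0.24 -0.02]
-0.221 [-0.13 -1.73 -0.3 ]
-0.221 [-0.1119707  -0.07897316 -1.53561321] 23.9083 0.0559690189670067
press 0.001603136989283541
-0.21680313698928355 [-0.02 -2.87  0.01]
-0.039 -0.2168 [-0.32 -2.37  0.32] press mm 3.9 [-0.74 -0.08 -0.09]
-0.03 -0.2158 [ 1.59 -2.76 -1.17] press mm 5.2 [-0.82 -0.51 -0.13]
-0.021 -0.2158 [ 1.24 -2.93 -1.15] press mm 5.8 [-0.8  -0.43 -0.14]
-0.011 -0.2158 [ 1.57 -3.34 -1.35] press mm 7.1 [-0.75 -0.46 -0.17]
-0.002 -0.2158 [ 1.3  -3.37 -1.19] press mm 7.2 [-0.77 -0.5  -0.16]
0.007 -0.2158 [ 1.72 -3.18 -1.29] press mm 6.6 [-0.81 -0.46 -0.19]
0.016 -0.2158 [ 1.36 -3.34 -1.2 ] press mm 7.1 [-0.77 -0.4  -0.14]
0.025 -0.2158 [ 1.51 -3.46 -0.94] press mm 7.5 [-0.77 -0.48 -0.13]
0.035 -0.2158 [ 0.79 -3.15 -1.64] press mm 6.5 [-0.77 -0.41 -0.09]
29.4583 [ 0.22309398  0.27061569 -1.23277194] 0.05565604688535484
```

View pics/after2.png

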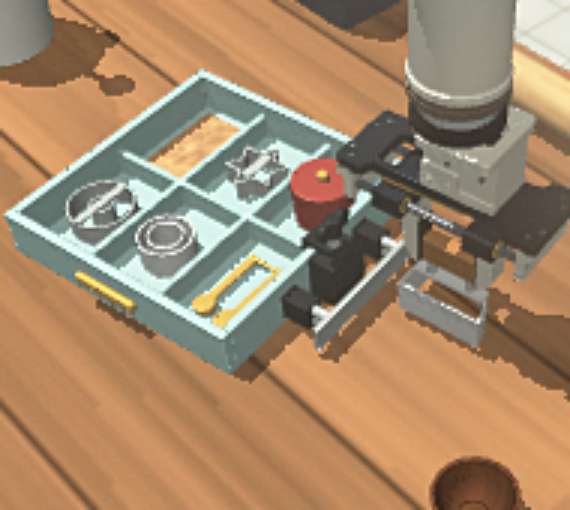

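Both passes are done: the cutter hangs level beside the bar, the bar is back at rest, and the bay at the pad is free. Now I'll place it.

Run:
```python
from h import *
o=tool(DY+np.pi); t=d2w(.069,.0855)
p=manip.current_tool_pos(); manip.servo_line([p[0],p[1],.20],vel=.18)
manip.move_pose([*t,.20],o); manip.servo_line([*t,.075],vel=.12); manip.sleep(.2); b=fd(); print(b.round(2),w2d(manip.current_tool_pos()))
for z in np.arange(.065,.0529,-.001) :
    manip.servo_line([*t,z],vel=.03); f=fd(5)-b
    if z<.058: print(round(z,4),f.round(2))
    if f[2]>2 or abs(f[:2]).max()>4: break
print(manip.current_tool_pos(),manip.current_clock())
im=viewer.get_image('side'); cv2.imwrite('pics/bay.png',cv2.resize(im[90:240,160:340,::-1],None,fx=3.5,fy=3.5))
```

```text
[-0.16 -0.2  -1.27] [0.06933418 0.0856158 ]
0.058 [ 0.47  0.04 -0.31]
0.057 [-0.01  0.41 -0.21]
0.056 [ 0.3   0.24 -0.82]
0.055 [ 0.38 -0.01  0.1 ]
0.054 [-1.63 -1.07  5.9 ]
[0.56368787 0.29567728 0.05463513] 37.4833
```

View pics/bay.png

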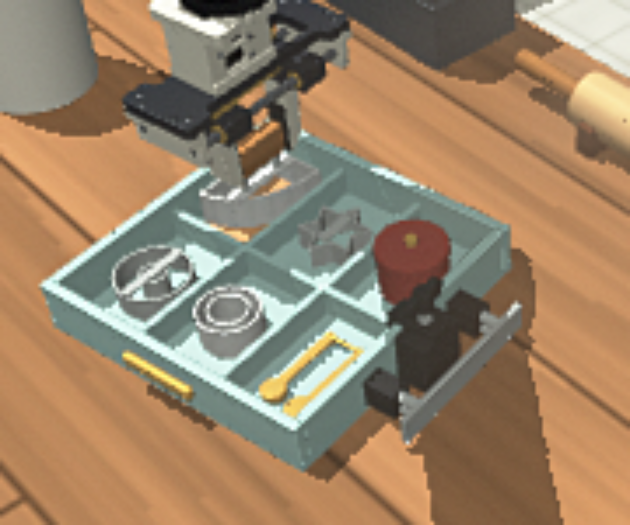

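The cutter is inside the pad's bay and touched the floor at the expected height (TCP 0.0546). I'll release it and check.

Run:
```python
from h import *
effector.open_jaws(); manip.sleep(.3); p=manip.current_tool_pos()
manip.servo_line([p[0],p[1],.20],vel=.12); manip.move_pose([*d2w(0,-.1),.3],manip.current_tcp_rot()); manip.sleep(.3)
im=viewer.get_image('side'); a=cv2.resize(im[90:240,160:340,::-1],(400,334)); t=viewer.get_image('top'); b=cv2.resize(t[165:305,140:308,::-1],(400,334))
cv2.imwrite('pics/end.png',np.hstack([a,b])); print(manip.current_clock(),manip.current_force().round(2))
```

```text
41.2583 [-0.52  0.16 -0.07]
```

View pics/end.png

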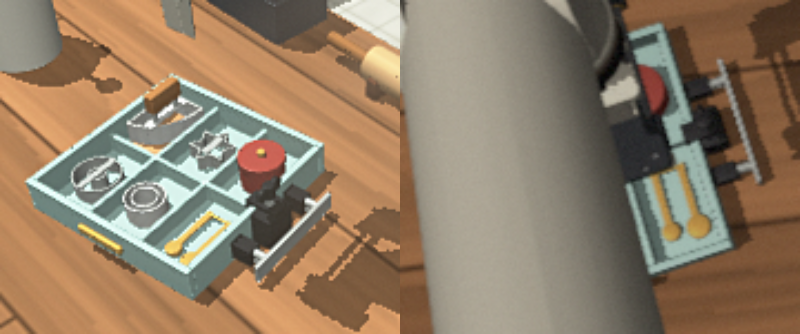

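The left view shows the cutter standing flat in the pad's bay along its length. The bystanders are in place, the bar has sprung back and the gripper is clear.

```bash
python3 -c "
from bench import manip
print(manip.hand_in())"
```

```text
the job is handed in; nothing more can be done
None
```

I scraped both straight sides of the cutter along the bar at about 4–7.5 mm of press (estimated from the force readings), set it down flat on the cork pad, and handed the job in at about 41 s; no verdict was returned.

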